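Close the test bay's spring sash with the hook stick

ROBOT

A 7-joint arm with a two-finger parallel gripper is mounted at the origin on a cart in front of the work surface, level with it; the furniture and walls round the work are solid. World frame = base frame: x ahead of the robot, y to its left, z up, the work surface at z = 0. Lengths are in mm, angles in rad, forces in N, time in s.
With the tool pointing down it reaches from about 400 to 875 mm from the base axis. Payload 4.4 kg.
Tool frame: the origin (TCP) lies at the very end of the fingers, on their centre line; the grasp point (between the pads) lies 19 mm behind it; z points along the fingers, y is the line along which they close (so a half turn about z gives the same grasp; the last joint's range is limited). The gripper opens to 85 mm and grips with 20 to 120 N. Pads are 22 mm wide; open, the fingers measure 114 mm over their backs; the gripper's body (76 mm by 85 mm) begins 54 mm behind the grasp point. The pads swing forward as they close: fully open they stand 13 mm farther back than shut.
Start: joints at [1.116, 0.628, 0.038, 1.517, -0.027, 0.996, -0.02], TCP at [246.429, -601.49, 231.313] pointing down, gripper open.
Joint ranges: [-3.06, 3.06], [-0.37, 2.12], [-1.25, 1.32], [0.18, 2.47], [-1.1, 4.24], [0.23, 1.98], [-2.94, 2.94]. Speed limits (rad/s): [2.57, 2.57, 3.14, 3.14, 3.14, 3.14, 3.14].

INTERFACE

Orientations are given as [roll, pitch, yaw] about the fixed x, y, z axes, in that order (R = Rz(yaw) Ry(pitch) Rx(roll)).
In Python, from cell import sensors, get_image, camera_params, order gives the robot as it stands.
- The arm moves only by the shell command python3 -m inch 'ROWS' [OPENING]. ROWS is JSON, a list that holds one entry, the list of rows, each a list of 4 numbers: the shift along the tool's x, y, z in cm, then the turn about the tool's z in degrees. A call has 1 to 8 rows; each row is the pose to reach, as a shift and turn from the pose commanded when the call began, along the tool's axes at that moment; what a row does not reach only later rows make up. A row lasts 1/12 s, in which the tool goes at most 41.7 mm and 7.16 degrees, less where a joint would pass 70% of its speed; a pose out of reach is approached as far as the arm can. A call with a gripper value outside its range is refused whole. OPENING is the finger opening in cm, from 0 to 8.54, set as the call begins (- or left out, the last holds). The fingers move at their own pace and stop on an object; the grip force is fixed at half the most. Time passes only in rows, so rows that repeat a pose let the fingers close. It gives the time, the measured TCP pose, the force, the opening and the grip force at its end, in the units of the state.
- sensors.read_state(): the state, without advancing time (a new reading comes with each control period).
- get_image(name): name is "side" or "top" or "wrist"; returns the picture (384x512x3 uint8, blue, green, red); there is no depth.
- camera_params(name): a dict with "mtx" (3x3 intrinsics, pixels), "rvec" (rotation vector, rad) and "tvec" (3), from world to camera coordinates, as OpenCV has them. Camera axes: x right, y down, z forward; pixel columns grow to the right and rows downward; lengths in mm; the calibration is good to about 2 mm. A picture is of the moment at which its call begins: read the wrist's pose just before it. camera_params takes no time and is no camera call; for the wrist camera it gives the pose at the moment of the call.
- order.finish_job(): hands the job in; it is judged then, once.
The state is a dict: "clock": time; "qpos": joint angles; "qd": joint speeds; "tau": joint torques, N m; "eef_pos": TCP position; "tool_rot": TCP orientation; "force": force on the tool from outside, world axes, zero at the start; "torque": the same for the moment, N m; "width": finger opening in mm; "gripper_force": force on a finger pad.
Only numpy, scipy, OpenCV 4.12 (cv2) and the standard library are available. Lean on these libraries where they do the work, as an engineer would, in place of code of your own. Each camera call takes 0.05 s, during which the arm holds its last target. There are 200 camera calls.

TASK

Close the test bay: take the hook stick from its rack, put its hook through the ring on top of the raised sash and pull the sash straight down until you feel its latch catch, so that it stays down by itself. Go gently (the ring must not take more than 20 N), touch the bay only with the stick, then unhook and hang the stick back in the rack's fork by its round guard, leaving everything else alone.

Things in the scene. Friction and masses are not known exactly. Their poses are not given: they have to be found in the camera images.
- hook_stick: Upright stick, about 0.12 kg. Origin on the shaft axis at the height of the hook arm; z up the shaft, x the way the hook points. 12 mm square shaft z -3.5 to 90 mm, black round hand guard 40 mm wide z 90 to 98, dark square grip 24 x 24 mm z 98 to 148 (grip it from above), 4 mm cap. Hook of 7 mm steel bar at the bottom: level arm to x = 34 mm, then a tip turned down to z = -11.5 mm.
- hook_arm (a point): Middle of the hook's level arm (on the bar's centre line, 17 mm along x from the shaft's axis); this is where the ring should bear. Axes as the stick's.
- guard_underside (a point): Centre of the underside of the stick's hand guard, on the shaft's axis, 90 mm above the stick's origin. Axes as the stick's.
- test_bay: Grey metal test bay, 163 x 200 x 172 mm, fixed. Origin on the table, 95 mm behind its front edge and midway across, x from front to back. In its front, 60 mm before the origin, a clear sash in an aluminium frame slides up and down between two guides 172 mm high; the roof, 166 mm high, begins 35 mm behind the sash. A dark housing on the right-hand guide (12 mm thick) hides the spring latch.
- sash_ring (a point): Centre of the steel ring standing on the sash's top rail; it moves with the sash. 27 mm clear inside, 6 mm bar, in the sash's plane: one looks through it along x. Axes as the bay's. 213.5 mm above the table with the sash up. Pulled down, the hook bears on the ring's lowest bar, 13.5 mm below the centre. The rail's top is 17.5 mm below the centre, the rail 10 mm thick along x.
- sash (a joint): Travel of the sash, m: 0 is up (as found), grows downward. A spring pushes it up with 1 N at the top, 4 to 5 N at the bottom; let go, it rises unless latched. The latch catches by itself at 40 to 76 mm (its setting is hidden). 14 to 6 mm above the catch the pull grows to 5 to 9 N, then falls again; a rigid stop follows 2.5 mm below the catch. Feel for the stop, do not ram it.
- stick_rack: Fixed stand in which the stick hangs. Origin on the table below the seat. Base 120 x 100 x 12 mm, column at the back (x 60 to 72 mm), level fork 6 mm thick, top 130 mm above the table, open towards -x. Prongs 16 mm wide, slot 18 mm wide, closed at x = 21 mm; its mouth flares from x = -20 to -38 mm.
- rack_seat (a point): Middle of the slot, at the height of the fork's top. Axes as the rack's. At the start the stick hangs here by its guard, hook along the rack's x; lift it a little (12 mm is plenty) and draw it out along the rack's -x. It goes back the same way.
- solder_reel: Solder reel, 55 mm across, 45 mm high, standing loose in front of the bay. Origin under its middle.
- parts_jar: Small plastic jar, 45 mm across, 61 mm high, standing loose. Origin under its middle.
- battery: Round battery, 33 mm across, 60 mm high, standing loose. Origin under its middle.

How it is judged (in metres and radians):
On the way, in this order (a step that is already met when the one before it is completed fails the run):
1. the hook is through the ring, the sash still up (distance between hook_arm and sash_ring below 0.018 m and angle between the x axis of hook_arm and the x axis of sash_ring, either way round below 0.5 rad and value of joint sash below 0.02 m), for 0.1 s.
2. the sash is pulled well down by the hook in the ring (distance between hook_arm and sash_ring below 0.018 m and contact force between hook_stick and test_bay above 1 N and value of joint sash above 0.026 m), for 0.1 s.
3. the stick is out of the ring and the sash stays down on its latch (distance between hook_arm and sash_ring above 0.04 m and value of joint sash above 0.036 m), for 0.2 s.
At the end, for the whole second after the job is handed in: The sash is held down by its latch (pulled down more than 36 mm, with nothing holding it), and the stick hangs at rest upright (within 0.12 rad) in the rack, its guard lying on the fork (within 5 mm of its top) within 18 mm of the seat along the slot and 7 mm across it (value of joint sash above 0.036 m and x of guard_underside in the frame of rack_seat between -0.018 and 0.018 m and y of guard_underside in the frame of rack_seat between -0.007 and 0.007 m and z of guard_underside in the frame of rack_seat between -0.005 and 0.005 m and angle between hook_stick's own z axis and vertical below 0.12 rad and linear speed of hook_stick below 0.02 m/s); the robot touches nothing.
It fails at once if more than 20 N between the stick and the bay or its sash (contact force between hook_stick and test_bay above 20 N).
It fails at once if the gripper or the arm touches the bay or its sash (contact force between any of the fingers, the arm and test_bay above 1 N).
It fails at once if the solder reel is disturbed (distance of solder_reel from where it was at the start of the episode above 0.02 m).
It fails at once if the jar is disturbed (distance of parts_jar from where it was at the start of the episode above 0.02 m).
It fails at once if the battery is disturbed (distance of battery from where it was at the start of the episode above 0.02 m).
It also fails if it takes over 58 s, if anything falls off the work surface, if the arm or the gripper's body presses on something with over 40 N, if the wrist force passes 120 N, or if a joint passes its speed limit or range.

## Working session

There is one attempt and no reset: what is moved stays moved. The work goes in short steps, Python scripts to look and compute and a shell command to move; the robot and the scene stay as the last step left them, time stands still between calls to the robot, and variables do not carry over. Pictures are saved under pics/ and viewed, at most 13 in all, crops included, and the job is handed in when it is done.

```bash
mkdir -p pics; ls
python3 - <<'E'
from cell import sensors,get_image,camera_params
import cv2
s=sensors.read_state();print({k:s[k] for k in('clock','eef_pos','tool_rot','force','width')})
for n in('side','top'):
    cv2.imwrite(f'pics/{n}0.png',get_image(n));p=camera_params(n);print(n,p)
E
```

```text
pics
{'clock': 0.0, 'eef_pos': array([ 246.20867695, -600.89627861,  230.40914256]), 'tool_rot': array([-3.13972623e+00,  1.77601224e-05,  3.88840036e-01]), 'force': array([-1.01184703, -0.44310926,  0.21399918]), 'width': 85.48345611768525}
side {'mtx': array([[419.56434094,   0.        , 248.84442661],
       [  0.        , 419.56434094, 191.50242076],
       [  0.        ,   0.        ,   1.        ]]), 'rvec': array([ 1.98041071, -1.78207659,  0.52216448]), 'tvec': array([-25.53482368, 510.84513805, 728.34847708])}
top {'mtx': array([[498.55676349,   0.        , 263.61436144],
       [  0.        , 498.55676349, 182.20013362],
       [  0.        ,   0.        ,   1.        ]]), 'rvec': array([ 2.12589628, -2.16219675,  0.18043593]), 'tvec': array([  18.09128437,  529.09105817, 1252.10300661])}
```

View pics/side0.png

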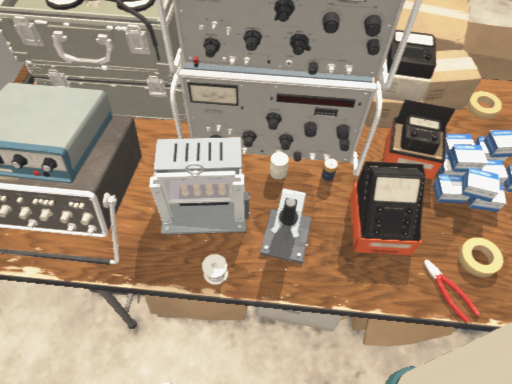

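View pics/top0.png

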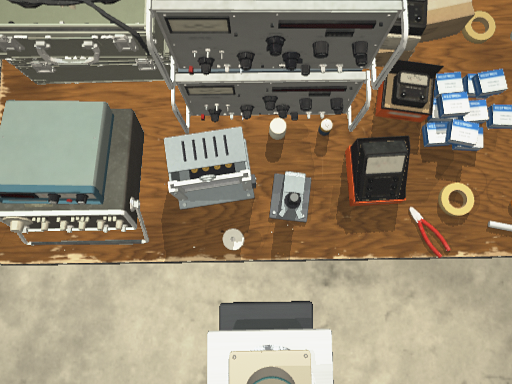

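The side view shows the bay at about (200,185), its ring near (193,168), the rack and stick at (288,225), and the reel at (215,268). The jar is at (279,165) and the battery at (329,168). In the top view the bay is at (208,165), the rack at (292,197), and the reel at (233,239). I'll enlarge both for exact pixels.

Run:
```python
import cv2
a=cv2.imread('pics/side0.png')[125:275,145:345];cv2.imwrite('pics/sideC.png',cv2.resize(a,None,fx=4,fy=4,interpolation=2))
a=cv2.imread('pics/top0.png')[112:262,155:355];cv2.imwrite('pics/topC.png',cv2.resize(a,None,fx=4,fy=4,interpolation=2))
```

```text
(no output)
```

View pics/sideC.png

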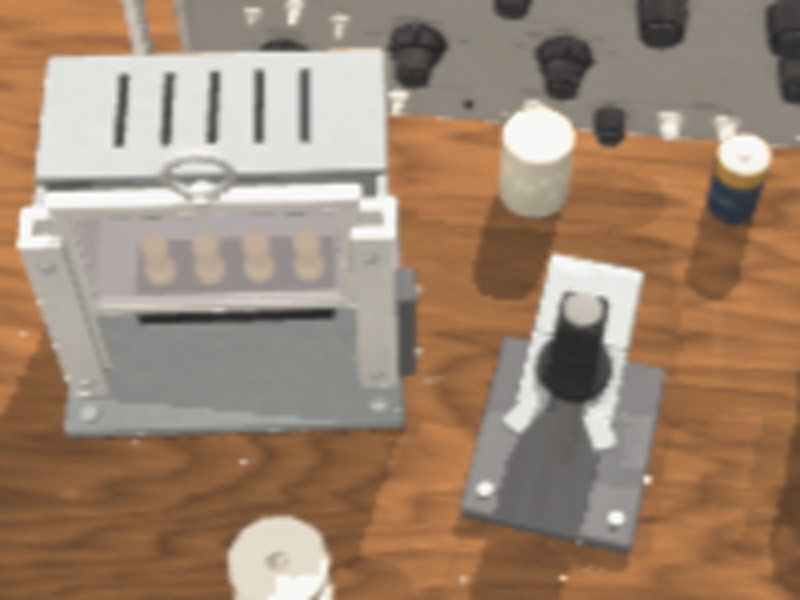

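View pics/topC.png

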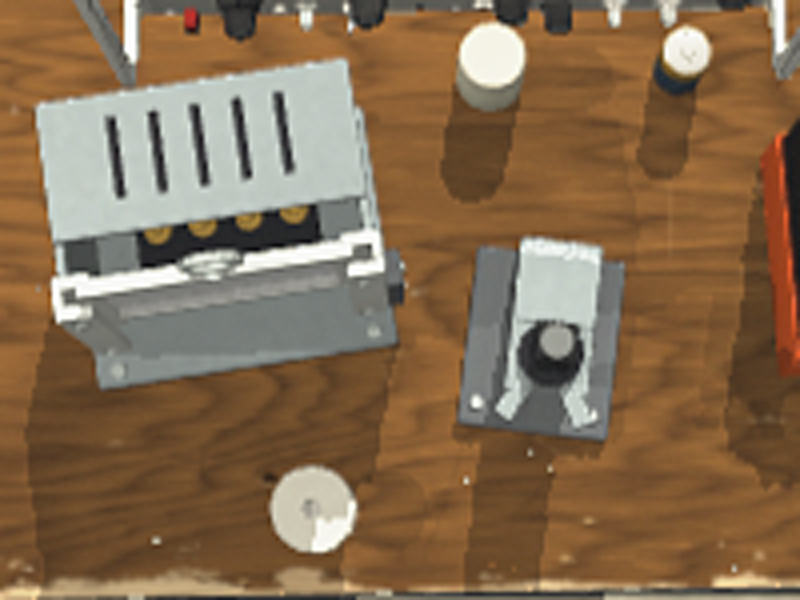

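The crops show the cap at side (583,308) and top (556,340), and the ring at side (199,178) and top (210,263). The roof, base and rack-base corners are also sharp, so I'll cast rays through these points.

```bash
cat > h.py <<'E'
import numpy as np,cv2
from cell import sensors,get_image,camera_params
def ray(n,uv,p=None):
    p=p or camera_params(n);R=cv2.Rodrigues(p['rvec'])[0]
    d=R.T@np.append(cv2.undistortPoints(np.array([[uv]],float),p['mtx'],None).ravel(),1)
    return -R.T@p['tvec'],d/np.linalg.norm(d)
def plane(n,uv,z,p=None):
    o,d=ray(n,uv,p);return o+d*(z-o[2])/d[2]
def two(a,b):
    (o,d),(q,e)=a,b
    s,t=np.linalg.lstsq(np.c_[d,-e],q-o,rcond=None)[0];A=o+s*d;B=q+t*e
    return (A+B)/2,np.linalg.norm(A-B)
def pix(n,c):
    off={'side':(145,125),'top':(155,112)}[n]
    return (np.array(c)+.5)/4-.5+off
E
python3 - <<'E'
from h import *
np.set_printoptions(precision=1,suppress=True)
P=lambda n,c,z:plane(n,pix(n,c),z)
for nm,t,s,z in [('cap',(556,340),(583,308),192),('ring',(210,263),(199,178),213.5),('reel',(313,509),(278,562),45),('jar',(492,55),(538,135),61),('batt',(687,48),(743,155),60),
 ('rackFL',(460,422),(463,513),12),('rackFR',(606,440),(629,549),12),('rackBR',(624,262),(664,375),12),('roofFL',(58,243),(37,178),166),('roofFR',(363,196),(387,168),166),('roofBL',(38,105),(48,60),166),('roofBR',(347,60),(384,50),166),('baseFL',(103,387),(65,435),6),('baseFR',(397,342),(403,428),6)]:
    print(nm,*two(ray('top',pix('top',t)),ray('side',pix('side',s))),'top',P('top',t,z),'side',P('side',s,z))
E
```

```text
cap [471.5 -57.5 188.3] 0.5533430906881946 top [471.  -56.9 192. ] side [469.2 -57.6 192. ]
ring [516.1 138.5 207.3] 0.021385038150539045 top [515.1 137.9 213.5] side [511.8 137.  213.5]
reel [384.3  90.3  42.7] 0.6004648945213212 top [384.3  89.8  45. ] side [383.3  90.2  45. ]
jar [676.6 -29.7  56.7] 0.5428423150053081 top [675.5 -29.8  61. ] side [673.3 -29.4  61. ]
batt [ 682.4 -158.5   46.1] 1.30450125008201 top [ 678.5 -157.2   60. ] side [ 671.7 -155.6   60. ]
rackFL [441.7  -5.4   2.5] 0.422359863582451 top [440.9  -5.4  12. ] side [437.4  -5.4  12. ]
rackFR [ 427.9 -101.     6. ] 0.9818946442649255 top [ 427.5 -100.9   12. ] side [ 425.2 -100.    12. ]
rackBR [ 548.4 -118.3   -4. ] 0.10467265143486217 top [ 545.7 -116.6   12. ] side [ 539.2 -116.5   12. ]
roofFL [536.  232.8 166.8] 2.281403728750057 top [536.5 231.8 166. ] side [536.3 234.2 166. ]
roofFR [562.1  51.3 165.8] 2.9352363293889154 top [561.8  52.7 166. ] side [562.1  49.8 166. ]
roofBL [620.5 246.9 161.6] 2.8685020805059374 top [619.8 244.7 166. ] side [616.7 246.7 166. ]
roofBR [645.2  61.3 163.6] 0.10928905916218766 top [644.6  61.2 166. ] side [643.2  60.9 166. ]
baseFL [468.6 232.4   0.4] 3.553722988710242 top [468.6 229.8   6. ] side [465.4 232.5   6. ]
baseFR [496.8  35.6  -5.6] 0.3828939651642373 top [495.3  35.3   6. ] side [490.8  35.    6. ]
```

```bash
cat >> h.py <<'E'
def go(x,y,z,yaw):
    "shift in tool axes (cm) and turn (deg) from measured pose to world target"
    s=sensors.read_state();r=s['tool_rot'];p=s['eef_pos']
    from scipy.spatial.transform import Rotation as Q
    R=Q.from_euler('xyz',r).as_matrix();d=R.T@(np.array([x,y,z])-p)/10
    t=-np.degrees((yaw-r[2]+np.pi)%(2*np.pi)-np.pi)
    print('t',round(s['clock'],2),'pos',p.round(1),'rot',r.round(4),'F',s['force'].round(1),'w',round(s['width'],1),'q7',s['qpos'][6].round(2),'-> shift',d.round(2),'turn',t.round(1))
E
python3 -m inch '[[[2.6,-2.6,-0.5,-3.7],[5.2,-5.2,-1,-7.4],[7.8,-7.8,-1.5,-11.1],[10.4,-10.4,-2,-14.8],[13,-13,-2.5,-18.5],[15.6,-15.6,-3,-22.2],[18.2,-18.2,-3,-26],[20.8,-20.8,-3,-30]]]' 8.5
python3 -c "
from h import *
go(470.5,-57.3,250,1.435)"
```

```text
clock: 0.77
eef_pos: [360.4, -328.5, 261.5]
tool_rot: [3.141, 0.0, 0.915]
force: [0.7, -1.0, -0.1]
width: 85.1
gripper_force: 0.0
t 0.77 pos [ 360.4 -328.5  261.5] rot [3.1412e+00 1.0000e-04 9.1540e-01] F [ 0.7 -1.  -0.1] w 85.1 q7 -0.04 -> shift [28.21 -7.8   1.14] turn -29.8
```

```bash
python3 -m inch '[[[3.5,-1,0.2,-3.7],[7,-2,0.4,-7.4],[10.6,-3,0.6,-11.1],[14.1,-4,0.8,-14.8],[17.6,-5,1,-18.5],[21.2,-6,1,-22.2],[24.7,-7,1.1,-26],[28.2,-7.8,1.1,-29.8]]]'
python3 -c "
from h import *
go(470.5,-57.3,250,1.435)
cv2.imwrite('pics/w1.png',get_image('wrist'))
p=camera_params('wrist');print(p)
for q in ([470.5,-57.3,192],[470.5,-57.3,138]): print(cv2.projectPoints(np.array([q]),p['rvec'],p['tvec'],p['mtx'],None)[0].ravel())"
```

```text
clock: 1.43
eef_pos: [470.7, -57.5, 250.1]
tool_rot: [-3.141, 0.0, 1.436]
force: [0.8, 0.2, 0.4]
width: 85.2
gripper_force: 0.0
t 1.43 pos [470.7 -57.5 250.1] rot [-3.1407e+00  1.0000e-04  1.4360e+00] F [0.8 0.2 0.4] w 85.2 q7 -0.25 -> shift [ 0.02 -0.02  0.01] turn 0.1
{'mtx': array([[299.91273366,   0.        , 255.12804656],
       [  0.        , 299.91273366, 190.03020897],
       [  0.        ,   0.        ,   1.        ]]), 'rvec': array([-2.8734007 ,  0.17671007,  0.01714878]), 'tvec': array([-477.6274702 ,  -29.19971481,  397.18049687])}
[251.14178233 217.66663785]
[251.66471544 196.40272071]
```

View pics/w1.png

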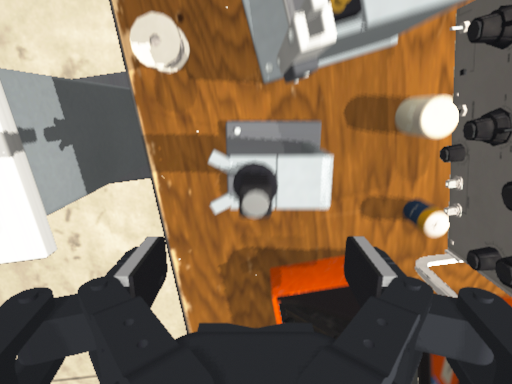

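```bash
python3 -c "
from h import *
np.set_printoptions(precision=1,suppress=True)
p=camera_params('wrist')
for q in ([384.3,90,45],[675,-29.6,61],[676,-157,60],[441,-5.4,12],[427.5,-101,12],[470.5,-57.3,192]): print(cv2.projectPoints(np.array([q]),p['rvec'],p['tvec'],p['mtx'],None)[0].ravel())
im=cv2.imread('pics/w1.png')[130:230,190:350];cv2.imwrite('pics/w1c.png',cv2.resize(im,None,fx=5,fy=5,interpolation=2))"
```

```text
[154.8  49.9]
[434.9 130.3]Traceback (most recent call last):
  File "<string>", line 5, in <module>
    for q in ([384.3,90,45],[675,-29.6,61],[676,-157,60],[441,-5.4,12],[427.5,-101,12],[470.5,-57.3,192]): print(cv2.projectPoints(np.array([q]),p['rvec'],p['tvec'],p['mtx'],None)[0].ravel())
                                                                                                                 ~~~~~~~~~~~~~~~~~^^^^^^^^^^^^^^^^^^^^^^^^^^^^^^^^^^^^^^^^^^^^^^^^^
cv2.error: OpenCV(4.12.0) /io/opencv/modules/calib3d/src/calibration_base.cpp:1490: error: (-215:Assertion failed) npoints >= 0 && (depth == CV_32F || depth == CV_64F) in function 'projectPoints'
```

The wrist view shows the stick at (257,203) between the fingers. Known objects are all about 12 px off in the same direction, so that camera has an angular bias. I'll go by the two fixed views, which agree to about 1 mm. Next I descend and grip.

```bash
python3 -m inch '[[[0,0,2.5,0],[0,0,5,0],[0,0,7.5,0],[0,0,9.2,0],[0,0,10.2,0],[0,0,10.2,0],[0,0,10.2,0]]]'
python3 -m inch '[[[0,0,0,0],[0,0,0,0],[0,0,0,0],[0,0,0,0],[0,0,0,0],[0,0,0,0],[0,0,0,0],[0,0,0,0]]]' 0
python3 -m inch '[[[0,0,0,0],[0,0,0,0],[0,0,0,0],[0,0,0,0]]]'
python3 -c "
from h import *
cv2.imwrite('pics/s2.png',cv2.resize(get_image('side')[150:270,200:360],None,fx=5,fy=5,interpolation=2))
go(470.5,-57.3,148,1.435)"
```

```text
clock: 2.07
eef_pos: [470.5, -59.5, 148.0]
tool_rot: [-3.14, 0.0, 1.432]
force: [-0.6, 0.2, 0.3]
width: 85.3
gripper_force: 0.0
clock: 2.73
eef_pos: [471.1, -59.5, 148.8]
tool_rot: [3.141, 0.0, 1.432]
force: [-0.7, 1.0, 6.1]
width: 23.3
gripper_force: 59.1
clock: 3.07
eef_pos: [471.1, -59.5, 148.8]
tool_rot: [3.141, 0.0, 1.432]
force: [-1.6, 0.4, 5.7]
width: 23.1
gripper_force: 59.1
t 3.12 pos [471.1 -59.5 148.8] rot [3.1409e+00 2.0000e-04 1.4325e+00] F [-1.5 -0.7  5.8] w 23.7 q7 -0.33 -> shift [ 0.21 -0.09  0.08] turn -0.1
```

View pics/s2.png

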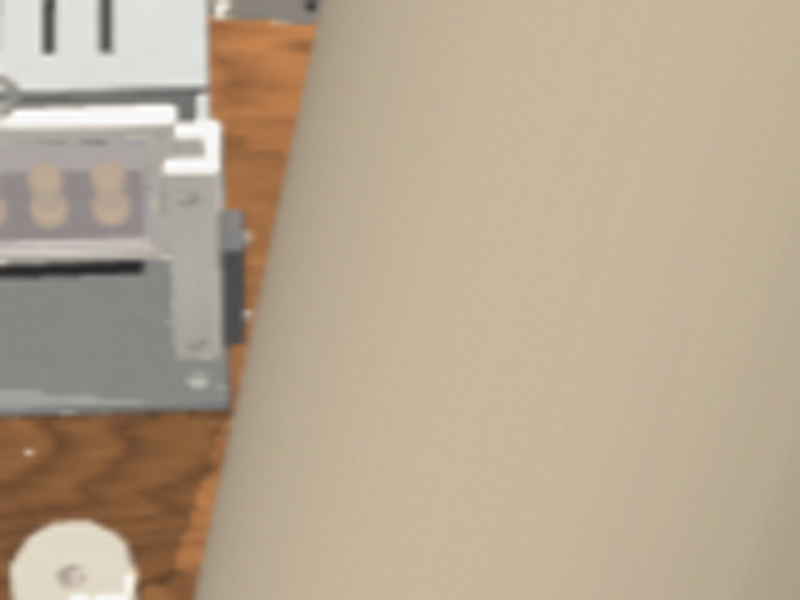

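The arm blocks the side view, but the width of 23.5 mm and 59 N on the pads show the grip is good. Next I lift the stick 12 mm and draw it out along rack −x.

```bash
python3 -m inch '[[[0,0,-0.4,0],[0,0,-0.8,0],[0,0,-1.2,0],[0,0,-1.3,0],[0,-0.6,-1.3,0],[0,-1.4,-1.3,0],[0,-2.2,-1.3,0],[0,-3,-1.3,0]]]'
python3 -m inch '[[[0,-0.8,0,0],[0,-1.6,0,0],[0,-2.4,0,0],[0,-3.2,0,0],[0,-3.2,0,0]]]'
python3 -c "
from h import *
go(463.3,128.4,326,1.7065)"
```

```text
clock: 3.78
eef_pos: [439.6, -55.1, 161.1]
tool_rot: [-3.14, 0.0, 1.433]
force: [-0.5, -0.7, -1.4]
width: 23.6
gripper_force: 58.8
clock: 4.2
eef_pos: [407.1, -50.7, 161.2]
tool_rot: [-3.139, 0.001, 1.433]
force: [-0.4, 1.1, -0.9]
width: 23.6
gripper_force: 58.8
t 4.2 pos [407.1 -50.7 161.2] rot [-3.1392e+00  6.0000e-04  1.4328e+00] F [-0.4  1.1 -0.9] w 23.6 q7 -0.34 -> shift [ 18.5    3.06 -16.5 ] turn -15.7
```

```bash
python3 -m inch '[[[1.2,0,0,0],[2.6,0,0,0],[4,0,-0.4,0],[5,0,-2.5,0],[5.5,0,-5.5,0],[5.8,0,-8.5,0],[6,0,-11.5,0],[6,0,-14.5,0]]]'
python3 -m inch '[[[1.5,0,-1,-2],[3.5,0.4,-2,-4],[5.5,0.8,-2,-6],[7.5,1.2,-2,-8],[9.5,1.8,-2,-10],[11.5,2.4,-2,-13],[12.5,3,-2,-15.7],[12.5,3,-2,-15.7]]]'
python3 -m inch '[[[0,0,0,0],[0,0,0,0],[0,0,0,0]]]'
python3 -c "
from h import *
cv2.imwrite('pics/s3.png',cv2.resize(get_image('side')[90:240,130:330],None,fx=4,fy=4,interpolation=2))
cv2.imwrite('pics/t3.png',cv2.resize(get_image('top')[112:262,155:355],None,fx=4,fy=4,interpolation=2))
go(463.3,128.4,326,1.7065)"
```

```text
clock: 4.87
eef_pos: [417.8, 9.3, 307.9]
tool_rot: [3.141, -0.001, 1.434]
force: [0.4, 0.1, -2.2]
width: 23.5
gripper_force: 58.9
clock: 5.53
eef_pos: [466.0, 130.6, 326.3]
tool_rot: [3.14, -0.002, 1.712]
force: [0.3, -1.0, -0.2]
width: 23.5
gripper_force: 59.1
clock: 5.78
eef_pos: [464.4, 126.9, 326.2]
tool_rot: [-3.141, 0.001, 1.704]
force: [-0.2, 0.2, -1.3]
width: 23.3
gripper_force: 59.1
t 5.88 pos [464.5 127.2 326.4] rot [-3.1414e+00  6.0000e-04  1.7047e+00] F [ 0.   0.2 -1.2] w 23.3 q7 -0.37 -> shift [ 0.14 -0.11  0.04] turn -0.1
```

View pics/s3.png

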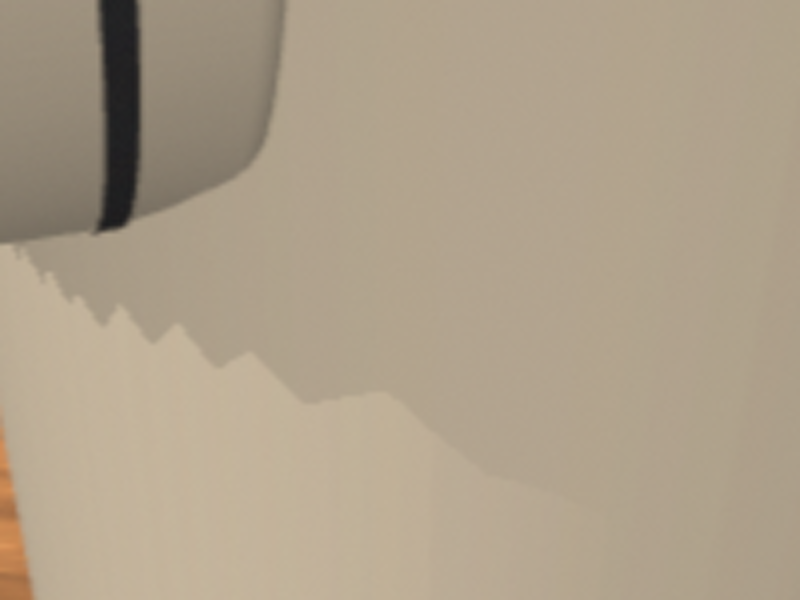

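The arm fills the side view here, so I'll check the hook and ring with the wrist camera.

```bash
python3 -c "
from h import *
im=get_image('wrist');cv2.imwrite('pics/w3.png',im);cv2.imwrite('pics/w3c.png',cv2.resize(im[150:350,130:390],None,fx=3,fy=3,interpolation=2))
p=camera_params('wrist')
for q in ([463.,130.4,217.5],[463+33.7,130.4+4.7,217.5],[514.5,137.6,213.5],[514.5,137.6,230],[463,130.4,315]): print(cv2.projectPoints(np.array([q],float),p['rvec'],p['tvec'],p['mtx'],None)[0].ravel())"
```

```text
[254.37509215 184.02898878]
[293.79391762 183.87350028]
[313.74511727 182.6451281 ]
[317.53244738 187.51983515]
[254.04232812 227.92333315]
```

View pics/w3c.png

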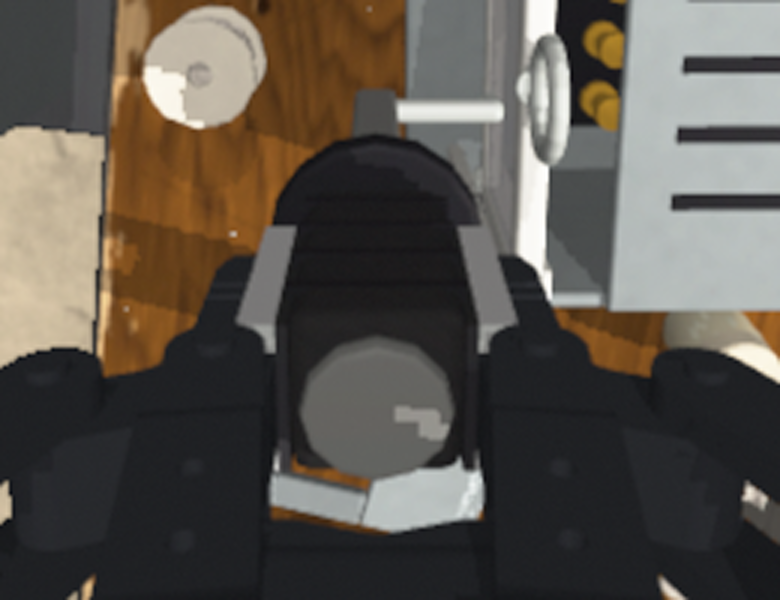

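The wrist view shows the hook arm at row 187, its tip ending at column 297, and the ring centred at (313,183). They nearly line up: the hook needs about 2 mm more along tool x and then 33 mm forward.

```bash
python3 -m inch '[[[0.2,0,0,0],[0.2,0.4,0,0],[0.2,0.9,0,0],[0.2,1.4,0,0],[0.2,1.9,0,0],[0.2,2.4,0,0],[0.2,2.9,0,0],[0.2,3.3,0,0]]]'
python3 -m inch '[[[0,0,0,0],[0,0,0,0]]]'
python3 -c "
from h import *
go(463.3,128.4,326,1.7065)
im=get_image('wrist');cv2.imwrite('pics/w4c.png',cv2.resize(im[130:230,200:360],None,fx=5,fy=5,interpolation=2))"
```

```text
clock: 6.6
eef_pos: [497.8, 134.8, 326.2]
tool_rot: [-3.142, -0.0, 1.706]
force: [0.6, -0.1, -1.1]
width: 23.2
gripper_force: 59.1
clock: 6.77
eef_pos: [497.2, 134.8, 326.1]
tool_rot: [-3.141, -0.0, 1.706]
force: [0.5, -0.8, -1.3]
width: 23.6
gripper_force: 59.1
t 6.77 pos [497.2 134.8 326.1] rot [-3.1411e+00 -1.0000e-04  1.7065e+00] F [ 0.5 -0.8 -1.3] w 23.6 q7 -0.37 -> shift [-0.17 -3.44  0.01] turn -0.0
```

View pics/w4c.png

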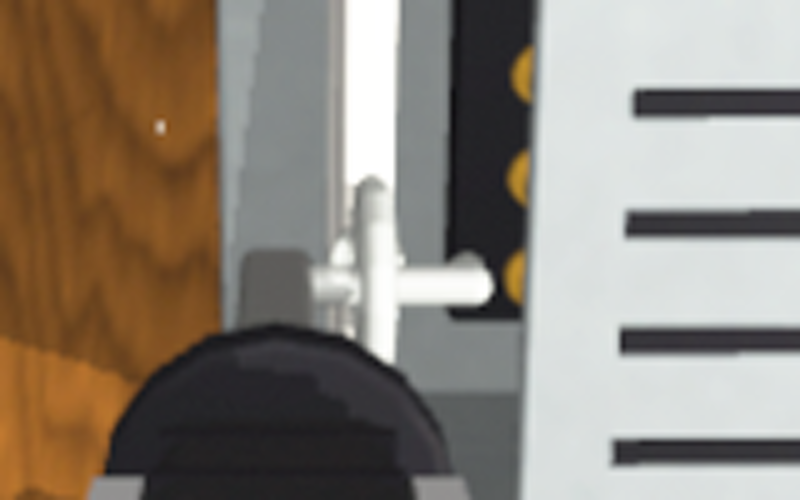

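The hook is through the ring: the tip shows beyond it at crop (480,283) and the ring at column 375 sits over the middle of the arm. Next I pull down gently.

```bash
python3 -m inch '[[[0,0,0.3,0],[0,0,0.6,0],[0,0,0.9,0],[0,0,1.2,0],[0,0,1.4,0],[0,0,1.6,0],[0,0,1.8,0],[0,0,2,0]]]'
python3 -m inch '[[[0,0,0.25,0],[0,0,0.5,0],[0,0,0.75,0],[0,0,1,0],[0,0,1.25,0],[0,0,1.5,0],[0,0,1.75,0],[0,0,2,0]]]'
python3 -m inch '[[[0,0,0.15,0],[0,0,0.3,0],[0,0,0.45,0],[0,0,0.6,0]]]'
```

```text
clock: 7.48
eef_pos: [497.0, 134.7, 306.2]
tool_rot: [-3.141, 0.0, 1.706]
force: [-0.4, -1.2, 1.2]
width: 23.3
gripper_force: 59.3
clock: 8.15
eef_pos: [497.1, 134.7, 286.1]
tool_rot: [-3.141, 0.0, 1.706]
force: [-1.7, -0.9, 1.6]
width: 23.2
gripper_force: 59.4
clock: 8.48
eef_pos: [497.1, 134.7, 280.2]
tool_rot: [-3.141, 0.0, 1.706]
force: [-1.4, -0.4, 1.8]
width: 23.6
gripper_force: 59.4
```

```bash
for i in 1; do
python3 -m inch '[[[0,0,0.1,0],[0,0,0.2,0],[0,0,0.3,0]]]' | egrep 'pos|force: \['
python3 -m inch '[[[0,0,0.1,0],[0,0,0.2,0],[0,0,0.3,0]]]' | egrep 'pos|force: \['
done
```

```text
eef_pos: [497.1, 134.7, 277.2]
force: [-1.3, -0.0, 1.7]
eef_pos: [497.1, 134.7, 274.2]
force: [-1.9, -1.0, 1.7]
```

```bash
python3 -m inch '[[[0,0,0.1,0],[0,0,0.2,0],[0,0,0.3,0]]]' | egrep 'pos|force: \['
python3 -m inch '[[[0,0,0.1,0],[0,0,0.2,0],[0,0,0.3,0]]]' | egrep 'pos|force: \['
```

```text
eef_pos: [497.1, 134.7, 271.2]
force: [-1.5, -0.8, 1.9]
eef_pos: [497.1, 134.7, 268.2]
force: [-2.6, -0.4, 3.1]
```

```bash
python3 -m inch '[[[0,0,0.1,0],[0,0,0.2,0]]]' | egrep 'pos|force: \['
python3 -m inch '[[[0,0,0.1,0],[0,0,0.2,0]]]' | egrep 'pos|force: \['
```

```text
eef_pos: [497.1, 134.7, 266.2]
force: [-1.9, -0.6, 1.8]
eef_pos: [497.1, 134.7, 264.2]
force: [-2.3, -0.8, 2.3]
```

```bash
python3 -m inch '[[[0,0,0.1,0],[0,0,0.2,0]]]' | egrep 'pos|force: \['
python3 -m inch '[[[0,0,0.1,0]]]' | egrep 'pos|force: \['
```

```text
eef_pos: [497.2, 134.7, 262.3]
force: [-2.2, -0.0, 1.6]
eef_pos: [497.2, 134.7, 261.2]
force: [-1.3, -0.2, 3.6]
```

```bash
python3 -m inch '[[[0,0,0.1,0],[0,0,0.2,0]]]' | egrep 'pos|force: \['
python3 -m inch '[[[0,0,0.1,0],[0,0,0.2,0]]]' | egrep 'pos|force: \['
```

```text
eef_pos: [497.1, 134.7, 259.2]
force: [-3.2, -0.5, 2.4]
eef_pos: [497.2, 134.7, 257.5]
force: [-3.1, -0.1, 5.7]
```

```bash
python3 -m inch '[[[0,0,0.1,0],[0,0,0.2,0]]]' | egrep 'pos|force: \['
python3 -m inch '[[[0,0,0,0]]]' | egrep 'pos|force: \['
```

```text
eef_pos: [497.2, 134.8, 255.7]
force: [-3.1, 0.4, 6.2]
eef_pos: [497.2, 134.8, 255.6]
force: [-3.1, -0.4, 5.0]
```

```bash
python3 -m inch '[[[0,0,0.1,0],[0,0,0.2,0]]]' | egrep 'pos|force: \['
python3 -m inch '[[[0,0,0.1,0],[0,0,0.2,0]]]' | egrep 'pos|force: \['
python3 -m inch '[[[0,0,0.1,0],[0,0,0.2,0]]]' | egrep 'pos|force: \['
```

```text
eef_pos: [497.2, 134.8, 253.9]
force: [-3.4, -1.4, 9.4]
eef_pos: [497.1, 134.8, 251.7]
force: [-2.9, -1.1, 5.4]
eef_pos: [497.2, 134.7, 249.3]
force: [-2.2, -1.1, 2.4]
```

```bash
python3 -m inch '[[[0,0,0.1,0],[0,0,0.2,0]]]' | egrep 'pos|force: \['
python3 -m inch '[[[0,0,0.1,0],[0,0,0.1,0]]]' | egrep 'pos|force: \['
python3 -m inch '[[[0,0,0.1,0],[0,0,0.1,0]]]' | egrep 'pos|force: \['
```

```text
eef_pos: [497.2, 134.7, 247.2]
force: [-2.8, -0.9, 4.0]
eef_pos: [497.2, 134.7, 246.0]
force: [-1.5, 0.4, 2.6]
eef_pos: [497.3, 134.7, 245.2]
force: [-2.3, -1.4, 2.4]
```

```bash
python3 -m inch '[[[0,0,0.05,0],[0,0,0.1,0]]]' | egrep 'pos|force: \['
```

```text
eef_pos: [497.3, 134.7, 244.4]
force: [-2.6, -0.8, 3.6]
```

```bash
python3 -m inch '[[[0,0,0.05,0],[0,0,0.05,0]]]' | egrep 'pos|force: \['
```

```text
eef_pos: [497.3, 134.7, 243.8]
force: [-0.9, -0.3, 3.0]
```

```bash
python3 -m inch '[[[0,0,0.05,0],[0,0,0.05,0]]]' | egrep 'pos|force: \['
```

```text
eef_pos: [497.2, 134.7, 243.3]
force: [-1.1, -0.5, 3.0]
```

```bash
python3 -m inch '[[[0,0,0.05,0],[0,0,0.05,0]]]' | egrep 'pos|force: \['
```

```text
eef_pos: [497.3, 134.7, 242.8]
force: [-2.7, 0.0, 2.9]
```

```bash
python3 -m inch '[[[0,0,0.05,0],[0,0,0.05,0]]]' | egrep 'pos|force: \['
```

```text
eef_pos: [497.3, 134.7, 242.4]
force: [-0.9, -0.7, 4.5]
```

```bash
python3 -m inch '[[[0,0,0.05,0],[0,0,0.05,0]]]' | egrep 'pos|force: \['
```

```text
eef_pos: [497.3, 134.8, 242.2]
force: [-2.0, -1.4, 7.5]
```

```bash
python3 -m inch '[[[0,0,0.05,0],[0,0,0.05,0]]]' | egrep 'pos|force: \['
```

```text
eef_pos: [497.3, 134.8, 242.0]
force: [-2.6, -0.6, 8.2]
```

```bash
python3 -m inch '[[[0,0,0,0],[0,0,0,0]]]' | egrep 'pos|force: \['
```

```text
eef_pos: [497.3, 134.8, 242.1]
force: [-2.9, -1.0, 8.6]
```

The stop is felt: the force climbs and the tool no longer advances. I'll ease up and check that the latch holds.

```bash
python3 -m inch '[[[0,0,-0.1,0],[0,0,-0.2,0],[0,0,-0.3,0],[0,0,-0.4,0],[0,0,-0.5,0],[0,0,-0.6,0],[0,0,-0.6,0],[0,0,-0.6,0]]]' | egrep 'pos|force: \['
python3 -m inch '[[[0,0,-0.2,0],[0,0,-0.4,0],[0,0,-0.6,0],[0,0,-0.8,0],[0,0,-1,0],[0,0,-1,0]]]' | egrep 'pos|force: \['
python3 -c "
from h import *
print(sensors.read_state()['force'])
im=get_image('wrist');cv2.imwrite('pics/w5c.png',cv2.resize(im[130:230,200:360],None,fx=5,fy=5,interpolation=2))"
```

```text
eef_pos: [497.3, 134.7, 247.1]
force: [-0.5, -0.4, -0.6]
eef_pos: [497.4, 134.8, 257.9]
force: [0.3, 0.1, -1.8]
[ 0.29026398  0.06614362 -1.8477325 ]
```

View pics/w5c.png

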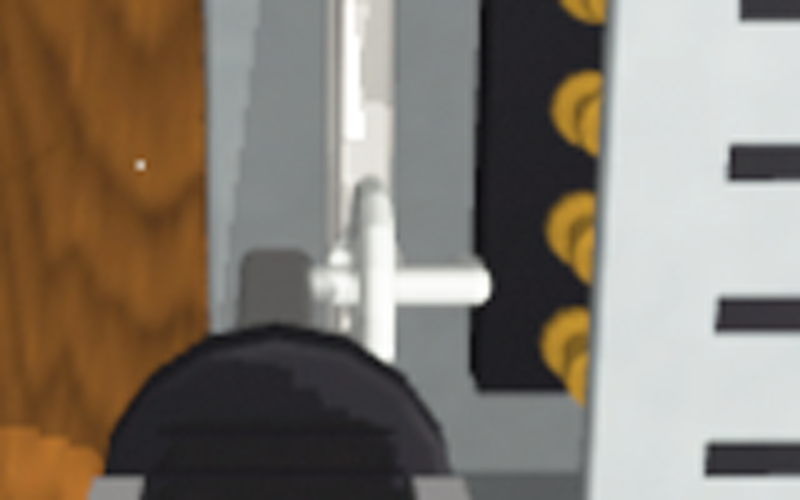

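The view shows the hook still in the ring, with no load on it (force back to the stick's weight) and the sash held down. I'll withdraw straight back.

```bash
python3 -m inch '[[[0,-0.4,0,0],[0,-0.9,0,0],[0,-1.4,0,0],[0,-1.9,0,0],[0,-2.4,0,0],[0,-2.9,0,0],[0,-3.5,0,0],[0,-4.2,0,0]]]' | egrep 'pos|force: \['
python3 -m inch '[[[0,-0.5,0,0],[0,-1,-0.5,0],[0,-1.4,-1.5,0],[0,-1.6,-3,0],[0,-1.6,-4,0],[0,-1.6,-4,0]]]' | egrep 'pos|force: \['
python3 -c "
from h import *
im=get_image('top');cv2.imwrite('pics/t5.png',im)
go(417.8,9.3,200,1.4325)"
```

```text
eef_pos: [455.1, 129.0, 257.4]
force: [-0.1, 0.1, -1.0]
eef_pos: [441.0, 127.6, 300.0]
force: [0.6, 0.2, -1.1]
t 15.42 pos [440.5 127.2 298.9] rot [ 3.1379e+00 -3.0000e-04  1.7063e+00] F [-0.8  0.2 -1.2] w 23.3 q7 -0.39 -> shift [-11.38  -3.88   9.87] turn 15.7
```

```bash
python3 -m inch '[[[-1.5,-0.5,0,2],[-3,-1,0,4],[-4.5,-1.5,0.5,6],[-6,-2,1.5,8],[-7.5,-2.5,2.5,10],[-9,-3.1,3.5,12],[-10.4,-3.6,4.5,14],[-11.4,-3.9,5,15.7]]]' | egrep 'pos|force: \['
python3 -m inch '[[[0,0,0,0],[0,0,0,0]]]' | egrep 'pos|force: \['
python3 -c "
from h import *
go(413.3,-6,162.3,1.4325)"
```

```text
eef_pos: [414.8, 6.7, 245.8]
force: [-1.1, 0.1, -0.9]
eef_pos: [416.5, 8.5, 247.2]
force: [1.2, 0.0, -0.6]
t 16.25 pos [416.5   8.5 247.2] rot [-3.1412e+00 -4.0000e-04  1.4317e+00] F [ 1.2  0.  -0.6] w 23.7 q7 -0.39 -> shift [-1.49 -0.11  8.49] turn -0.0
```

```bash
python3 -m inch '[[[-0.4,0,1.5,0],[-0.8,0,3.5,0],[-1.2,-0.1,5.5,0],[-1.5,-0.1,7,0],[-1.5,-0.1,8.2,0],[-1.5,-0.1,8.5,0],[-1.5,-0.1,8.5,0]]]' | egrep 'pos|force: \['
python3 -c "
from h import *
go(407.1,-50.7,162.3,1.4325)"
```

```text
eef_pos: [413.7, -5.1, 162.1]
force: [1.2, 0.8, -1.6]
t 16.83 pos [413.7  -5.1 162.1] rot [-3.1410e+00 -6.0000e-04  1.4343e+00] F [ 1.2  0.8 -1.6] w 23.3 q7 -0.46 -> shift [-4.61 -0.03 -0.02] turn 0.1
```

```bash
python3 -m inch '[[[-0.8,0,0,0],[-1.8,0,0,0],[-2.8,0,0,0],[-3.8,0,0,0],[-4.6,0,0,0],[-4.6,0,0,0],[-4.6,0,0,0]]]' | egrep 'pos|force: \['
python3 -c "
from h import *
go(471.1,-59.5,162.3,1.4325)"
```

```text
eef_pos: [407.3, -52.4, 162.8]
force: [-0.0, -0.2, -1.6]
t 17.42 pos [407.3 -52.4 162.8] rot [ 3.1405 -0.      1.4306] F [-0.  -0.2 -1.6] w 23.1 q7 -0.35 -> shift [0.19 6.42 0.05] turn -0.1
```

```bash
python3 -m inch '[[[0.2,0,0,0],[0.2,0.5,0,0],[0.2,1,0,0],[0.2,1.6,0,0],[0.2,2.2,0,0],[0.2,2.6,0,0],[0.2,3,0,0],[0.2,3,0,0]]]' | egrep 'pos|force: \['
python3 -c "
from h import *
go(471.1,-59.5,162.3,1.4325)"
```

```text
eef_pos: [438.2, -53.9, 162.3]
force: [0.2, 0.9, -0.9]
t 18.08 pos [438.2 -53.9 162.3] rot [ 3.1406e+00 -3.0000e-04  1.4324e+00] F [ 0.2  0.9 -0.9] w 23.2 q7 -0.34 -> shift [-0.11  3.33  0.  ] turn -0.0
```

```bash
python3 -m inch '[[[-0.1,0.5,0,0],[-0.1,1.1,0,0],[-0.1,1.7,0,0],[-0.1,2.3,0,0],[-0.1,2.9,0,0],[-0.1,3.3,0,0],[-0.1,3.3,0,0],[-0.1,3.3,0,0]]]' | egrep 'pos|force: \['
python3 -c "
from h import *
go(471.1,-59.5,148.8,1.4325)"
```

```text
eef_pos: [469.6, -59.3, 162.2]
force: [-0.2, -0.2, -1.5]
t 18.75 pos [469.6 -59.3 162.2] rot [-3.1413e+00 -1.0000e-04  1.4324e+00] F [-0.2 -0.2 -1.5] w 23.3 q7 -0.33 -> shift [0.   0.15 1.34] turn -0.0
```

```bash
python3 -m inch '[[[0,0.1,0.3,0],[0,0.1,0.6,0],[0,0.1,0.9,0],[0,0.1,1.1,0],[0,0.1,1.25,0],[0,0.1,1.25,0]]]' | egrep 'pos|force: \['
python3 -m inch '[[[0,0,0.05,0],[0,0,0.1,0],[0,0,0.1,0]]]' | egrep 'pos|force: \['
```

```text
eef_pos: [470.3, -59.4, 149.4]
force: [0.4, -0.5, -0.7]
eef_pos: [470.7, -59.5, 148.9]
force: [0.6, -0.5, -0.9]
```

```bash
python3 -m inch '[[[0,0,0.05,0],[0,0,0.05,0]]]' | egrep 'pos|force: \['
python3 -m inch '[[[0,0,0.05,0],[0,0,0.05,0]]]' | egrep 'pos|force: \['
```

```text
eef_pos: [470.7, -59.5, 148.8]
force: [-0.8, -0.4, 3.5]
eef_pos: [470.7, -59.5, 148.8]
force: [-2.6, 0.5, 10.2]
```

The guard is seated on the fork. I'll relieve the pressure, open the fingers and go up.

```bash
python3 -m inch '[[[0,0,-0.08,0],[0,0,-0.08,0]]]' | egrep 'force: \['
python3 -m inch '[[[0,0,0,0],[0,0,0,0],[0,0,0,0],[0,0,0,0],[0,0,0,0],[0,0,0,0],[0,0,0,0],[0,0,0,0]]]' 8.5 | egrep 'width|pos|force: \['
python3 -m inch '[[[0,0,-1,0],[0,0,-3,0],[0,0,-5.5,0],[0,0,-8,0],[0,0,-10.5,0],[0,0,-13,0],[0,0,-15,0],[0,0,-15,0]]]' | egrep 'width|pos|force: \['
python3 -m inch '[[[-3,0,0,0],[-6,0,0,0],[-9,0,0,0],[-12,0,0,0],[-15,0,0,0],[-18,0,0,0],[-21,0,0,0],[-24,0,0,0]]]' | egrep 'width|pos|force: \['
python3 -m inch '[[[-3,0,0,0],[-6,0,0,0],[-9,0,0,0],[-12,0,0,0],[-15,0,0,0],[-15,0,0,0],[-15,0,0,0]]]' | egrep 'width|pos|force: \['
python3 -c "
from h import *
a=get_image('side')[125:275,145:345];b=get_image('top')[112:262,155:355]
cv2.imwrite('pics/fin.png',np.hstack([cv2.resize(i,None,fx=2,fy=2,interpolation=2) for i in(a,b)]))
go(471,-59,300,1.43)"
```

```text
force: [-0.4, 0.9, 3.0]
eef_pos: [470.6, -59.5, 148.6]
force: [-0.4, 0.7, 0.7]
width: 85.0
eef_pos: [473.0, -59.5, 302.5]
force: [0.4, 0.3, -0.1]
width: 84.8
eef_pos: [436.7, -298.5, 297.9]
force: [-0.5, -0.2, -0.1]
width: 85.0
eef_pos: [415.4, -447.3, 297.1]
force: [0.6, 0.8, 0.1]
width: 84.7
t 22.68 pos [ 417.  -444.5  297.9] rot [-3.1408e+00 -1.8000e-03  1.4334e+00] F [ 0.3  1.4 -0.1] w 85.2 q7 0.51 -> shift [38.93  0.07 -0.14] turn 0.2
```

View pics/fin.png

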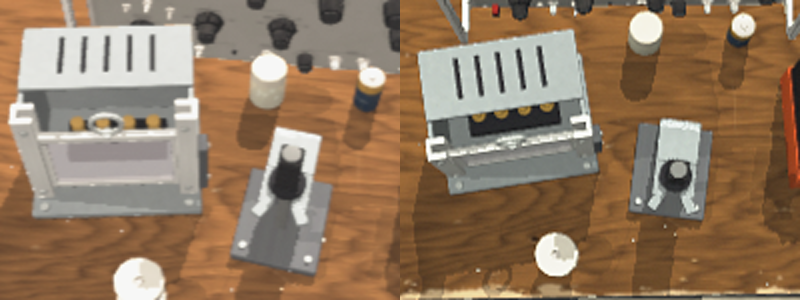

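The final picture shows the sash latched down, with its ring at (105,123). The stick hangs in the fork at (290,170), and the reel, jar and battery have not moved. I'm handing in.

```bash
python3 -c "
from cell import order
print(order.finish_job())"
```

```text
the job is handed in; nothing more can be done
None
```

I handed the job in at about 23 s: the sash is latched down, the stick hangs back in the rack's fork, and the reel, jar and battery look undisturbed; the judge returned no verdict.

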